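# Take up the end float of a pulley with its set-screw collar

### The job

The pulley on this shaft can slip endways. Loosen the thumb set screw of the black collar, slide the collar along to the pulley and push both on until the pulley bears against the bearing block beyond it, pressing there for a moment with about 10 N and never with as much as 20 N. Then tighten the set screw fully again with the collar still touching the pulley, let go, and leave the things lying around the stand where they are.

Things in the scene. Friction and masses are not known exactly. Their poses are not given: they have to be found in the camera images.
- stand: Grey base plate 130 x 380 x 12 mm, fixed to the bench, with a blue bearing block at each end (110 mm high) and a 20 mm shaft. Origin: centre of the plate's underside. The shaft runs along its y axis, 80 mm above the bench; pulley and +y block lie on the +y side of the collar. The +y block's place along the shaft varies: the pulley has 5 to 45 mm to go before meeting it, to be felt.
- collar: Black shaft collar, 44 mm diameter, 20 mm wide along the shaft (y). Origin: its centre, on the shaft axis; axes parallel to the stand's. With its set screw tight it grips the shaft; once loose it slides along the shaft (stand's y) against about 2.5 N of friction; it cannot turn about the shaft. It starts 40 to 115 mm short of touching the pulley.
- pulley: Aluminium pulley on the shaft, rim 60 mm diameter, 24 mm wide, with a 32 mm diameter boss pointing at the collar. Origin: rim centre, on the shaft axis; axes parallel to the stand's. Boss face is 34 mm from the origin at -y, so collar and pulley touch when their origins are 44 mm apart. It slides along the shaft against about 1.5 N of friction until it meets the +y block.
- screw (a joint): Angle of the collar's set screw: 0 = fully tight (its stop, and the start), growing counter-clockwise seen from above as it is loosened, to 1.7 rad at its far stop. It grips the shaft below about 0.4 rad; the collar is free above 0.6 rad. Loosen it by about 1.2 rad. Turning takes up to about 0.3 N m. It stays where it is left.
- screw_grip (a point): Centre of the brass thumb bar of the set screw: 36 mm long, 10 mm thick, 22 mm high, on a vertical 10 mm stem on top of the collar. The point is on the screw's axis, 52 mm above the shaft axis, half-way up the bar. Frame: z up, y along the bar, x across its thickness; it turns with the screw. At 0 rad the bar lies along the shaft. The collar can be pulled along by it.
- flange: Rust-brown ring, 84 mm diameter, 18 mm thick, lying loose near the stand. Origin: centre of its underside. Leave it alone.
- grease_tin: Red tin, 64 mm diameter, 70 mm high, loose near the stand. Origin: centre of its underside. Leave it alone.
- wrench: Steel wrench, 170 mm long, lying loose near the stand. Origin: on its underside. Leave it alone.

How it is judged:
By the outcome, as a careful person would: the job done as asked, in the order asked, and still so for the second after the job is handed in, with the robot touching nothing.
It also fails if it takes over 61 s, if anything falls off the work surface, if the arm or the gripper's body presses on something with over 40 N, if the wrist force passes 120 N, or if a joint passes its speed limit or range.

### The arm

A 6-joint arm with a two-finger parallel gripper is mounted at the origin on the work surface. World frame = base frame: x ahead of the robot, y to its left, z up, the work surface at z = 0. Lengths are in mm, angles in rad, forces in N, time in s.
With the tool pointing down it reaches from about 350 to 875 mm from the base axis. Payload 4.2 kg.
Tool frame: the origin (TCP) lies midway between the tips of the shut fingers; the grasp point (between the pads) lies 19 mm behind it; z points along the fingers, y is the direction in which the jaws open and shut (so a half turn about z gives the same grasp; the last joint's range is limited). The gripper opens to 85 mm and grips with 20 to 120 N. Pads are 22 mm wide; open, the fingers measure 114 mm over their backs; the gripper's body (76 mm by 85 mm) begins 54 mm behind the grasp point. The pads swing forward as they close: fully open they stand 13 mm farther back than shut.
Start: joints at [1.375, 0.385, 0.008, 0, -1.194, -0.259], TCP at [274.518, 561.462, 231.312] pointing down, gripper open.
Joint ranges: [-3.14, 3.14], [-1.21, 2.06], [-1.07, 1.41], [-3.16, 2.05], [-2.99, -0.16], [-3.1, 3.1]. Speed limits (rad/s): [2.79, 2.79, 3.14, 3.14, 3.14, 3.14].

### API

Orientations are given as a unit quaternion [x, y, z, w].
In Python, from bench import arm gives the robot as it stands. The module is installed in compiled form; this text tells all that it offers.
- The arm moves only by the tool drive_tool, never from a script. Its argument "moves" is a list that holds one entry, the list of rows, each a list of 7 numbers: the opening, from 0 (shut) to 1 (fully open), then the shift along the tool's x, y, z in m, then the turn, a rotation vector about the tool's x, y, z in rad. In form: [[[hand, dx, dy, dz, wx, wy, wz], ...]]. A call has 1 to 20 rows; each row shifts and turns the pose as measured when the row begins, along the tool's axes as they then stand; what a row does not reach is not made up. A row lasts 1/10 s, in which the tool goes at most 50 mm and 8.59 degrees, less where a joint would pass 70% of its speed; a pose out of reach is approached as far as the arm can. A call with a gripper value outside its range is refused whole. The fingers move at their own pace and stop on an object; the grip force is fixed at half the most. Time passes only in rows, so rows that do not move let the fingers close. It gives the time, the measured TCP pose, the force and the opening at its end, in the units of the state.
- arm.read_state(): the state, without advancing time (a new reading comes with each control period).
- arm.get_image(name): name is "scene" or "top"; returns (picture, depth): 420x560x3 uint8, red, green, blue; 420x560 float32, mm along the optical axis (not along the pixel's ray), 0 where there is no reading.
- arm.camera_params(name): a dict with "fov_y" (degrees; the focal length in pixels is half the picture's height over the tangent of half this angle, whatever the lens; pixels are square), "cx", "cy" (the principal point, pixels), "k1" (the pictures are not rectified: a ray, as slopes to the right and down, at radius r is drawn at 1 + k1 r^2 times it, then the intrinsics apply), "world_from_camera" (4x4, takes a point from camera to world coordinates). Camera axes: x right, y down, z forward; pixel columns grow to the right and rows downward; lengths in mm; the calibration is good to about 2 mm. A picture is of the moment at which its call begins. camera_params takes no time and is no camera call.
- arm.job_done(): hands the job in, once; it reports no verdict.
The state is a dict: "clock": time; "joints": joint angles; "joint_vel": joint speeds; "joint_efforts": joint torques, N m; "position": TCP position; "ee_rot": TCP orientation; "contact_force": force on the tool from outside, world axes, zero at the start; "wrist_torque": the same for the moment, N m; "gripper_width": finger opening in mm.
Only numpy, scipy, OpenCV 4.12 (cv2) and the standard library are available. Lean on these libraries where they do the work, as an engineer would, in place of code of your own. Each camera call takes 0.05 s, during which the arm holds its last target.

## Working session

There is one attempt and no reset: what is moved stays moved. The work goes in short steps, Python scripts to look and compute and a tool call to move; the robot and the scene stay as the last step left them, time stands still between calls to the robot, and variables do not carry over. Pictures are saved under pics/ and viewed, and the job is handed in when it is done.

Besides the shell and the picture viewer there is one more tool, called after "Request:" as name(argument=value, ...), one argument or row to a line, values as JSON. drive_tool: Moves the arm, as the interface text tells. Its arguments: {"type":"object","properties":{"moves":{"type":"array","items":{"type":"array","items":{"type":"array","items":{"type":"number"}}}}},"required":["moves"]}

```bash
mkdir -p pics
cat > h.py <<'E'
import numpy as np, cv2
from bench import arm
def save(n,tag):
    im,d=arm.get_image(n); cv2.imwrite(f'pics/{tag}.png',im[:,:,::-1]); np.save(f'pics/{tag}.npy',d); return im,d
def cloud(n,d):
    p=arm.camera_params(n); f=210/np.tan(np.radians(p['fov_y'])/2)
    K=np.array([[f,0,p['cx']],[0,f,p['cy']],[0,0,1.]])
    v,u=np.mgrid[0:420,0:560]
    pts=np.stack([u,v],-1).reshape(-1,1,2).astype(float)
    s=cv2.undistortPoints(pts,K,np.array([p['k1'],0,0,0,0.])).reshape(420,560,2)
    P=np.dstack([s[...,0]*d,s[...,1]*d,d])
    T=np.array(p['world_from_camera'])
    W=P@T[:3,:3].T+T[:3,3]; W[d<=0]=np.nan
    return W
E
python3 - <<'E'
from h import *
for n in ('scene','top'):
    im,d=save(n,n+'0'); p=arm.camera_params(n); print(n,p['fov_y'],p['k1'],np.round(p['world_from_camera'],3).tolist())
s=arm.read_state(); print(s)
E
```

```text
scene 43.62802644032368 -0.010836595401107115 [[0.263, 0.553, -0.791, 1334.043], [0.965, -0.147, 0.218, -168.769], [0.005, -0.82, -0.572, 634.552], [0.0, 0.0, 0.0, 1.0]]
top 45.266669189354815 -0.178983805946674 [[-0.013, -0.973, 0.231, 395.455], [-1.0, 0.011, -0.009, 44.98], [0.006, -0.231, -0.973, 908.196], [0.0, 0.0, 0.0, 1.0]]
{'clock': 0.1, 'joints': array([ 1.37457381e+00,  3.85477124e-01,  6.75549782e-03, -4.25393185e-04,
       -1.19399215e+00, -2.58584326e-01]), 'joint_vel': array([-0.00065821, -0.00235076,  0.00283274,  0.00237248, -0.00023317,
        0.00076206]), 'joint_efforts': array([-4.83111944e-04, -3.93321025e+01,  1.88928008e+01,  4.19789359e+00,
       -2.60408073e-03,  8.09000760e-07]), 'position': array([274.32218331, 560.99973866, 230.3311878 ]), 'ee_rot': array([ 9.74236918e-01, -2.25524877e-01, -1.67714572e-04,  9.64424314e-04]), 'contact_force': array([-0.34876588,  0.61872671, -0.02187301]), 'wrist_torque': array([ 0.01387763,  0.03498878, -0.01250128]), 'gripper_width': 85.40629667433203}
```

View pics/scene0.png

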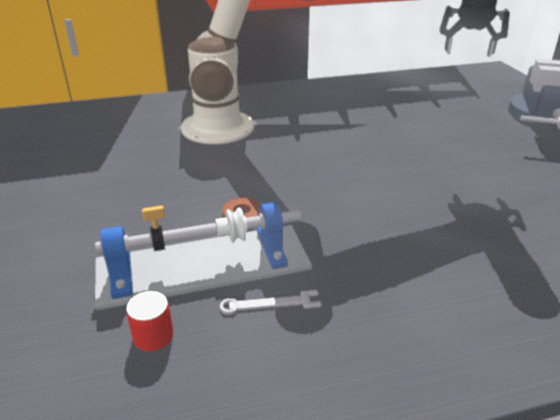

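View pics/top0.png

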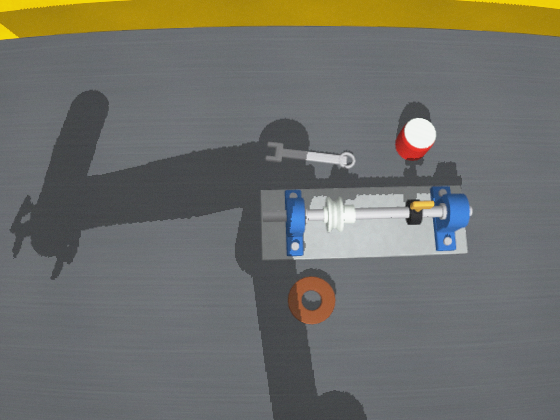

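The scene picture shows the collar at about (157,237), its brass bar at (153,213), the pulley at (235,226) and the +y block at (270,235). In the top picture they are at (414,212), (424,205), (337,214) and (296,215). The tin, wrench and flange are clear of the shaft. Next I measure.

```bash
cat > m.py <<'E'
from h import *
def seg(n,tag):
    im=cv2.imread(f'pics/{tag}.png'); d=np.load(f'pics/{tag}.npy'); W=cloud(n,d)
    hsv=cv2.cvtColor(im,cv2.COLOR_BGR2HSV)
    return im,d,W,hsv
def st(name,P):
    P=P[~np.isnan(P).any(1)]
    if len(P)==0: print(name,'none');return
    print(name,len(P),'med',np.round(np.median(P,0),1),'p3',np.round(np.percentile(P,3,axis=0),1),'p97',np.round(np.percentile(P,97,axis=0),1))
if __name__=='__main__':
  for n in ('scene','top'):
    im,d,W,hsv=seg(n,n+'0')
    H,S,V=[hsv[...,i].astype(int) for i in range(3)]
    near=(W[...,0]>350)&(W[...,0]<750)&(np.abs(W[...,1])<350)&(W[...,2]>-10)
    st(n+' brass',W[near&(H>12)&(H<30)&(S>140)&(V>100)&(W[...,2]>105)])
    for a,b in ((-400,0),(0,400)):
        m=near&(H>100)&(H<125)&(S>150)&(W[...,1]>a)&(W[...,1]<b)&(W[...,2]>20)
        st(n+' blue',W[m]); st(n+' bluetop',W[m&(W[...,2]>100)])
    st(n+' red',W[near&((H<8)|(H>172))&(S>150)])
    m=near&(S<60)&(W[...,2]>82)&(V>130)
    st(n+' shafttop+pulley',W[m]); st(n+' rimtop',W[near&(S<60)&(W[...,2]>103)&(V>100)])
    m=near&(W[...,2]>84)&(W[...,2]<94)&(V>120)&(S<60)
    P=W[m]; 
    if len(P): 
        c=np.polyfit(P[:,1],P[:,0],1); print('axis x=',c)
    st(n+' plate',W[near&(W[...,2]>8)&(W[...,2]<16)&(V>100)])
    st(n+' blackcollar',W[near&(V<60)&(W[...,2]>60)])
  im,d,W,hsv=seg('top','top0')
  for u in range(290,475,6): print(u,[np.round(W[v,u]).tolist() for v in (205,211,214)])
E
python3 m.py
```

```text
scene brass 11 med [ 585.8 -198.   141.3] p3 [ 583.  -204.8  132.7] p97 [ 587.6 -177.5  143.6]
scene blue 669 med [ 607.1 -261.5   94.2] p3 [ 579.2 -276.7   25.2] p97 [ 641.6 -246.2  110.4]
scene bluetop 282 med [ 592.4 -262.2  107.6] p3 [ 577.  -277.4  100.8] p97 [ 603.9 -247.   110.8]
scene blue none
scene bluetop none
scene red 188 med [ 746.5 -193.    40.7] p3 [ 737.8 -246.8    9.3] p97 [ 749.7 -188.4   61.7]
scene shafttop+pulley 1608 med [586.2 -82.2  89.1] p3 [ 572.3 -284.6   82.5] p97 [604.2  55.2 107.7]
scene rimtop 135 med [584.2 -50.2 106.7] p3 [567.9 -65.8 103.1] p97 [597.1 -41.6 110.7]
axis x= [-4.82729760e-03  5.85254239e+02]
scene plate 8078 med [ 593.6 -119.4   12.2] p3 [ 520.9 -300.1    8.8] p97 [705.6  60.4  14.5]
scene blackcollar 188 med [ 598.5 -190.7   90.5] p3 [ 586.1 -197.9   73.1] p97 [ 603.5 -183.4  103. ]
top brass 182 med [ 577.5 -190.7  141.6] p3 [ 575.  -207.2  112.4] p97 [ 583.3 -175.1  144.9]
top blue 1478 med [ 566.  -255.3   90.7] p3 [ 524.  -279.9   24.9] p97 [ 6.333e+02 -6.000e-01  1.111e+02]
top bluetop 590 med [ 578.7 -260.6  107.5] p3 [ 559.1 -2
[... 2295 characters left out ...]
572.0, -192.0, 98.0]]
422 [[576.0, -190.0, 145.0], [577.0, -202.0, 101.0], [571.0, -201.0, 103.0]]
428 [[577.0, -200.0, 142.0], [579.0, -216.0, 90.0], [574.0, -217.0, 87.0]]
434 [[603.0, -247.0, 33.0], [579.0, -227.0, 90.0], [574.0, -226.0, 90.0]]
440 [[591.0, -241.0, 82.0], [579.0, -237.0, 90.0], [574.0, -238.0, 88.0]]
446 [[587.0, -246.0, 98.0], [577.0, -246.0, 95.0], [573.0, -247.0, 91.0]]
452 [[584.0, -252.0, 111.0], [574.0, -252.0, 110.0], [569.0, -251.0, 109.0]]
458 [[584.0, -263.0, 111.0], [574.0, -262.0, 110.0], [569.0, -262.0, 109.0]]
464 [[584.0, -274.0, 109.0], [574.0, -273.0, 109.0], [569.0, -273.0, 107.0]]
470 [[589.0, -294.0, 87.0], [578.0, -291.0, 90.0], [574.0, -293.0, 83.0]]
```

Run:
```python
import cv2
a=cv2.imread('pics/top0.png')[180:265,255:475]; cv2.imwrite('pics/topc.png',cv2.resize(a,None,fx=3.5,fy=3.5,interpolation=cv2.INTER_CUBIC))
a=cv2.imread('pics/scene0.png')[190:310,85:315]; cv2.imwrite('pics/scenec.png',cv2.resize(a,None,fx=3.4,fy=3.4,interpolation=cv2.INTER_CUBIC))
```

```text
(no output)
```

View pics/topc.png

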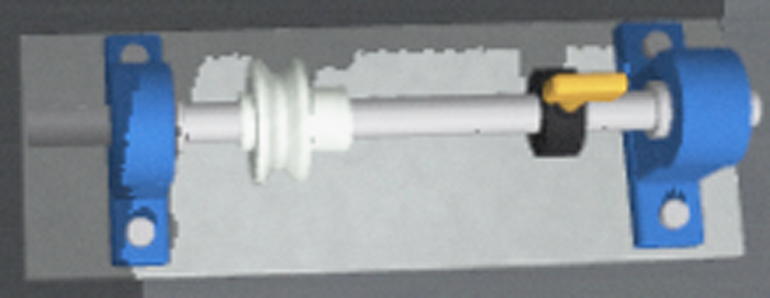

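View pics/scenec.png

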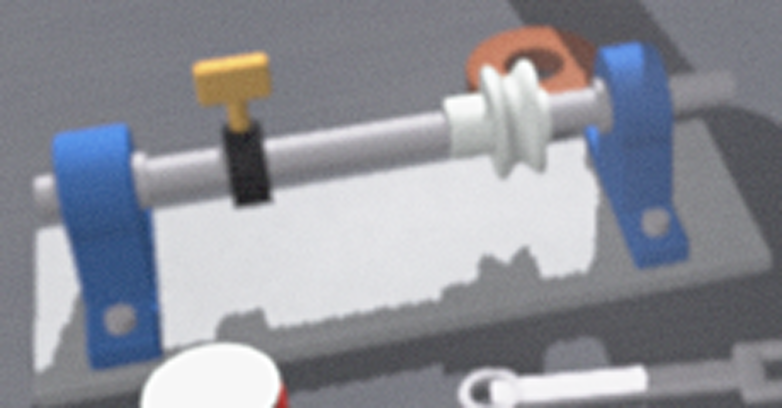

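Run:
```python
from m import *
from scipy.optimize import least_squares
for n in ('scene','top'):
    im,d,W,hsv=seg(n,n+'0'); H,S,V=[hsv[...,i].astype(int) for i in range(3)]
    Y=W[...,1]; m=(S<60)&(np.abs(W[...,0]-580)<25)&(np.abs(W[...,2]-82)<14)&(((Y>-165)&(Y<-100))|((Y>-32)&(Y<-8))|((Y>-238)&(Y<-225)))
    P=W[m]
    f=lambda q:np.hypot(P[:,0]-q[0]-q[1]*(P[:,1]+100),P[:,2]-q[2])-10
    r=least_squares(f,[578,0,80],loss='soft_l1'); print(n,len(P),r.x,np.std(r.fun))
    m=(W[...,2]>6)&(W[...,2]<17)&(np.abs(W[...,0]-580)<100)&(np.abs(Y+107)<230)&(S<60)&(V>85)
    mm=cv2.morphologyEx(m.astype(np.uint8),cv2.MORPH_OPEN,np.ones((3,3)))
    Q=W[mm>0][:,:2].astype(np.float32); print(cv2.minAreaRect(Q))
    k=(H>12)&(H<32)&(S>100)&(W[...,2]>118)&(np.abs(W[...,0]-580)<40)
    st('brass',W[k]); Q=W[k&(W[...,2]>125)]; c=np.polyfit(Q[:,1],Q[:,0],1); print(c)
    k=k&(W[...,2]>138); st('brasstop',W[k])
    k=(V<70)&(np.abs(W[...,0]-580)<30)&(W[...,2]>70)&(W[...,2]<110)&(np.abs(Y+191)<20); st('collar',W[k])
    b=(W[...,0]-580)**2<1200
    Q=Y[b&(S<70)&(W[...,2]>92)&(Y>-120)&(Y<-20)]; print('pulley y',np.percentile(Q,[1,3,50,97,99]))
```

```text
scene 669 [ 5.78868580e+02 -1.65716068e-02  8.03075914e+01] 1.3377141472611433
((579.2167358398438, -118.13597106933594), (136.1026153564453, 381.0149230957031), 0.9961274862289429)
brass 269 med [ 585.  -191.2  135.7] p3 [ 578.6 -206.9  121.6] p97 [ 587.6 -175.4  144.1]
[-2.45412626e-02  5.79908710e+02]
brasstop 108 med [ 584.3 -190.5  142.1] p3 [ 577.7 -207.3  138.2] p97 [ 587.3 -175.3  144.6]
collar 205 med [ 598.2 -190.8   91.3] p3 [ 585.3 -198.4   73.3] p97 [ 603.6 -183.3  103.3]
pulley y [-86.48828694 -84.70549888 -58.79587946 -41.75847406 -37.52014802]
top 692 [ 5.78678998e+02 -1.57565643e-02  8.03626814e+01] 1.3975254008053846
((578.7300415039062, -120.66844177246094), (132.06036376953125, 379.6951904296875), 0.9732076525688171)
brass 182 med [ 578.2 -190.6  142. ] p3 [ 575.  -208.1  126.3] p97 [ 583.6 -174.9  145.2]
[9.65079909e-03 5.80367357e+02]
brasstop 128 med [ 579.6 -191.8  142.9] p3 [ 575.6 -208.2  139.3] p97 [ 583.6 -175.7  145.4]
collar 212 med [ 569.6 -187.6   95.4] p3 [ 559.4 -200.4   74.6] p97 [ 597.5 -182.2  104.9]
pulley y [-87.79940984 -86.22328217 -59.45830544 -39.75959645 -33.87525525]
```

The two cameras agree. The shaft line is x = 578.8 − 0.0165·(y+100) at z = 80, and the screw axis is at about (580.3, −191) with the bar top at z = 143, as expected. The pulley origin is at y ≈ −53, so there is about 94 mm to contact. I will grip the bar across its thickness, and the wrist has room for the +1.2 rad turn. I move over first.

```bash
cat > go.py <<'E'
import sys
from h import *
from scipy.spatial.transform import Rotation as R
def go(x,y,z,barang):
    # barang: angle of bar turn beyond stand yaw; tool x points along -bar
    s=arm.read_state(); r=R.from_quat(s['ee_rot'])
    a=-np.pi/2+0.0165+barang
    t=R.from_matrix(np.array([[np.cos(a),np.sin(a),0],[np.sin(a),-np.cos(a),0],[0,0,-1]]))
    dp=r.inv().apply(np.array([x,y,z])-s['position']); rv=(r.inv()*t).as_rotvec()
    print('clk',round(s['clock'],2),'pos',np.round(s['position'],1),'q',np.round(s['joints'],2),'w',round(s['gripper_width'],1),'F',np.round(s['contact_force'],1),'M',np.round(s['wrist_torque'],2))
    print('shift mm',np.round(dp,1),'turn',np.round(rv,3))
if __name__=='__main__': go(*map(float,sys.argv[1:5]))
E
python3 go.py 580.3 -191 230 0
```

```text
clk 0.1 pos [274.3 561.  230.3] q [ 1.37  0.39  0.01 -0.   -1.19 -0.26] w 85.4 F [-0.3  0.6 -0. ] M [ 0.01  0.03 -0.01]
shift mm [605.3 541.    1.5] turn [ 2.000e-03 -1.000e-03  1.099e+00]
```

Request:
drive_tool(
  moves=[
    [[0.6,0.034,0.03,0,0,0,0],[0.6,0.034,0.03,0,0,0,0],[0.6,0.034,0.03,0,0,0,0],[0.6,0.034,0.03,0,0,0,0],[0.6,0.034,0.03,0,0,0,0],[0.6,0.034,0.03,0,0,0,0],[0.6,0.034,0.03,0,0,0,0],[0.6,0.034,0.03,0,0,0,0],[0.6,0.034,0.03,0,0,0,0],[0.6,0.034,0.03,0,0,0,0],[0.6,0.034,0.03,0,0,0,0],[0.6,0.034,0.03,0,0,0,0],[0.6,0.034,0.03,0,0,0,0],[0.6,0.034,0.03,0,0,0,0]],
  ],
)

```text
clock: 1.5
position: [521.9, -44.5, 227.1]
ee_rot: [0.975, -0.22, -0.002, 0.004]
contact_force: [0.6, 0.8, -0.2]
gripper_width: 51.2
```

```bash
python3 go.py 580.3 -191 230 0
```

```text
clk 1.5 pos [521.9 -44.5 227.1] q [ 0.23  0.22 -0.24  0.01 -1.12  0.9 ] w 51.2 F [ 0.6  0.8 -0.2] M [ 0.13 -0.13 -0.05]
shift mm [115.7 107.3  -2.2] turn [ 0.01  -0.003  1.11 ]
```

Request:
drive_tool(
  moves=[
    [[0.6,0.034,0.032,0,0,0,0],[0.6,0.034,0.032,0,0,0,0],[0.6,0.034,0.032,0,0,0,0],[0.6,0,0,0,0,0,0.14],[0.6,0,0,0,0,0,0.14],[0.6,0,0,0,0,0,0.14],[0.6,0,0,0,0,0,0.14],[0.6,0,0,0,0,0,0.14],[0.6,0,0,0,0,0,0.14],[0.6,0,0,0,0,0,0.14],[0.6,0,0,0,0,0,0.1],[0.6,0,0,0,0,0,0]],
  ],
)

```text
clock: 2.7
position: [571.4, -188.3, 218.4]
ee_rot: [-0.704, 0.711, 0.006, -0.009]
contact_force: [-0.6, -0.0, 0.2]
gripper_width: 51.4
```

```bash
python3 go.py 580.3 -191 165 0
```

```text
clk 2.7 pos [ 571.4 -188.3  218.4] q [-0.05  0.36 -0.06  0.01 -1.17  0.03] w 51.4 F [-0.6 -0.   0.2] M [-0.02 -0.06  0.01]
shift mm [  2.4 -10.1  53.2] turn [ 0.022 -0.005 -0.026]
```

Request:
drive_tool(
  moves=[
    [[0.6,0.0015,-0.006,0.02,0.011,-0.003,-0.013],[0.6,0.001,-0.004,0.02,0.011,-0.002,-0.013],[0.6,0,0,0.01,0,0,0],[0.6,0,0,0,0,0,0],[0.6,0,0,0,0,0,0]],
  ],
)

```text
clock: 3.2
position: [580.9, -191.0, 166.7]
ee_rot: [0.716, -0.698, 0.0, -0.0]
contact_force: [1.2, -0.3, 0.6]
gripper_width: 51.3
```

```bash
python3 go.py 580.3 -191 115 0; python3 -c "
from h import *
save('scene','scene1'); save('top','top1')
import cv2
a=cv2.imread('pics/top1.png')[170:265,255:475]; b=cv2.imread('pics/scene1.png')[130:290,85:315]
cv2.imwrite('pics/c1.png',np.vstack([cv2.resize(a,(600,259)),cv2.resize(b,(600,330))]))"
```

```text
clk 3.2 pos [ 580.9 -191.   166.7] q [-0.05  0.41 -0.12 -0.   -1.04  0.08] w 51.3 F [ 1.2 -0.3  0.6] M [-0.   -0.04  0.02]
shift mm [ 0.   0.6 51.7] turn [-0.     0.     0.009]
```

View pics/c1.png

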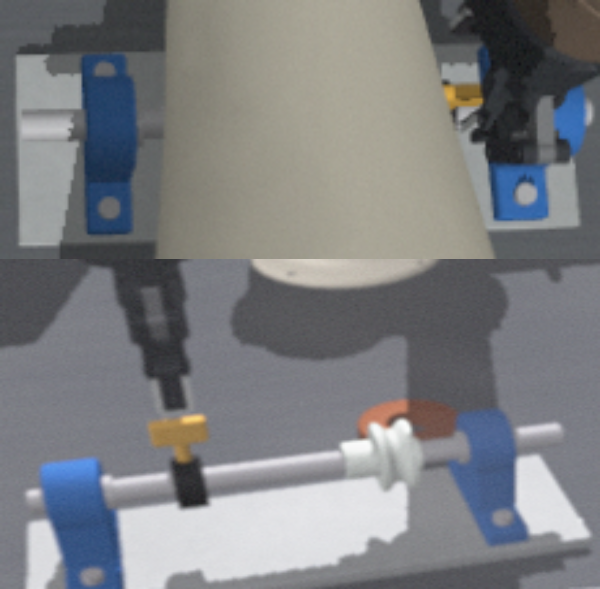

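The scene crop shows the fingers right over the bar, straddling it across its thickness. The bar is at (180,430) in the crop. I descend and close.

Request:
drive_tool(
  moves=[
    [[0.6,0,0,0.02,0,0,0.005],[0.6,0,0,0.018,0,0,0],[0.6,0,0,0.011,0,0,0],[0.6,0,0,0,0,0,0]],
  ],
)

```text
clock: 3.7
position: [584.0, -191.2, 121.3]
ee_rot: [0.715, -0.699, 0.004, -0.003]
contact_force: [0.1, 0.5, 0.3]
gripper_width: 51.2
```

```bash
python3 go.py 580.3 -191 115 0
```

```text
clk 3.7 pos [ 584.  -191.2  121.3] q [-0.05  0.46 -0.17  0.   -0.93  0.07] w 51.2 F [0.1 0.5 0.3] M [0.02 0.02 0.03]
shift mm [-0.3  3.7  6.2] turn [-0.01  -0.001  0.005]
```

Request:
drive_tool(
  moves=[
    [[0.6,0,0.0035,0.006,-0.009,0,0.005],[0.6,0,0,0,0,0,0],[0.3,0,0,0,0,0,0],[0.3,0,0,0,0,0,0]],
  ],
)

```text
clock: 4.1
position: [581.9, -191.6, 117.6]
ee_rot: [0.713, -0.701, 0.003, -0.001]
contact_force: [0.5, -0.2, -0.5]
gripper_width: 26.0
```

```bash
python3 go.py 580.3 -191 115 0
```

```text
clk 4.1 pos [ 581.9 -191.6  117.6] q [-0.05  0.46 -0.18  0.   -0.93  0.07] w 26.0 F [ 0.5 -0.2 -0.5] M [0.04 0.01 0.01]
shift mm [-0.6  1.6  2.6] turn [-0.005 -0.002  0.001]
```

Request:
drive_tool(
  moves=[
    [[0.3,0,0.002,0.003,-0.005,0,0],[0.15,0,0.0005,0,0,0,0],[0,0,0,0,0,0,0],[0,0,0,0,0,0,0],[0,0,0,0,0,0,0]],
  ],
)

```text
clock: 4.6
position: [580.3, -191.7, 115.6]
ee_rot: [0.713, -0.701, 0.002, 0.0]
contact_force: [1.0, -0.8, 0.7]
gripper_width: 9.2
```

```bash
python3 go.py 580.3 -191 115 0
```

```text
clk 4.6 pos [ 580.3 -191.7  115.6] q [-0.05  0.46 -0.18  0.   -0.92  0.07] w 9.2 F [ 1.  -0.8  0.7] M [ 0.02 -0.05  0.06]
shift mm [-0.7 -0.   0.6] turn [-0.002 -0.003  0.001]
```

The bar is gripped with the pads reading 9.2 mm and small forces. Now I loosen it, counter-clockwise from above, which is −z of the tool.

Request:
drive_tool(
  moves=[
    [[0,0,0,0,0,0,-0.1],[0,0,0,0,0,0,-0.1],[0,0,0,0,0,0,-0.1],[0,0,0,0,0,0,-0.1]],
  ],
)

```text
clock: 5.0
position: [580.1, -191.8, 115.5]
ee_rot: [0.842, -0.54, 0.002, 0.0]
contact_force: [0.8, -0.0, 0.4]
gripper_width: 8.7
```

```bash
python3 go.py 580.3 -191.3 115 1.2
```

```text
clk 5.0 pos [ 580.1 -191.8  115.5] q [-0.05  0.46 -0.18  0.   -0.92  0.48] w 8.7 F [ 0.8 -0.   0.4] M [ 0.01 -0.09 -0.21]
shift mm [-0.3 -0.4  0.5] turn [ 0.    -0.003 -0.787]
```

Request:
drive_tool(
  moves=[
    [[0,0,0,0,0,0,-0.11],[0,0,0,0,0,0,-0.11],[0,0,0,0,0,0,-0.11],[0,0,0,0,0,0,-0.11],[0,0,0,0,0,0,-0.11],[0,0,0,0,0,0,-0.11],[0,0,0,0,0,0,-0.11],[0,0,0,0,0,0,0]],
  ],
)

```text
clock: 5.8
position: [579.8, -192.2, 115.5]
ee_rot: [0.985, -0.171, 0.001, 0.001]
contact_force: [0.3, -0.1, -0.3]
gripper_width: 8.6
```

```bash
python3 go.py 580.3 -191.3 115 1.2; python3 -c "
from h import *
save('scene','scene2')
b=cv2.imread('pics/scene2.png')[130:290,85:315]
cv2.imwrite('pics/c2.png',cv2.resize(b,(690,480)))"
```

```text
clk 5.8 pos [ 579.8 -192.2  115.5] q [-0.05  0.46 -0.18  0.   -0.92  1.28] w 8.6 F [ 0.3 -0.1 -0.3] M [ 0.03 -0.09  0.05]
shift mm [ 0.2 -1.   0.5] turn [ 0.001 -0.003  0.01 ]
```

View pics/c2.png

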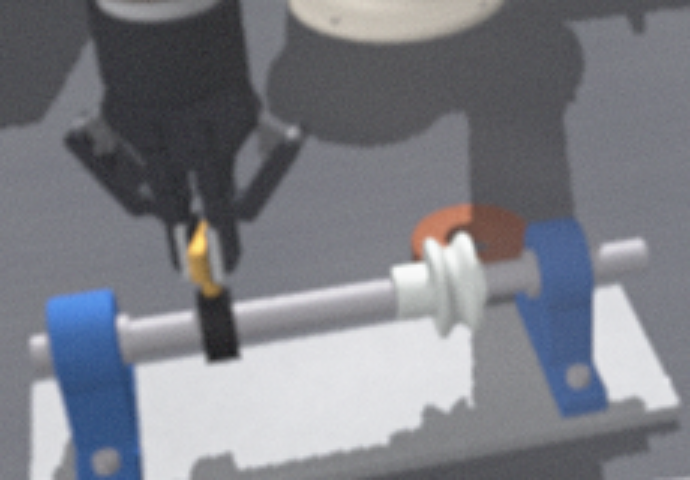

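The bar turned with the gripper and now stands across the shaft; it is at (203,258) in the crop. The screw is at about 1.2 rad. Now I slide it along the shaft.

Request:
drive_tool(
  moves=[
    [[0,-0.002,-0.005,0,0,0,0],[0,-0.003,-0.008,0,0,0,0],[0,-0.0035,-0.0094,0,0,0,0],[0,-0.0035,-0.0094,0,0,0,0],[0,-0.0035,-0.0094,0,0,0,0]],
  ],
)

```text
clock: 6.35
position: [579.0, -147.6, 115.5]
ee_rot: [0.985, -0.174, 0.001, 0.002]
contact_force: [0.7, -3.5, -0.8]
gripper_width: 9.0
```

```bash
python3 go.py 578.8 -98 115 1.2
```

```text
clk 6.35 pos [ 579.  -147.6  115.5] q [ 0.02  0.44 -0.22  0.01 -0.91  1.19] w 9.0 F [ 0.7 -3.5 -0.8] M [-0.99 -0.16  0.16]
shift mm [-17.2 -46.5   0.3] turn [ 0.004 -0.003  0.004]
```

Request:
drive_tool(
  moves=[
    [[0,-0.0035,-0.0094,0,0,0,0],[0,-0.0035,-0.0094,0,0,0,0],[0,-0.0028,-0.0075,0,0,0,0],[0,-0.001,-0.003,0,0,0,0],[0,-0.001,-0.003,0,0,0,0]],
  ],
)

```text
clock: 6.85
position: [578.4, -108.0, 115.5]
ee_rot: [0.985, -0.173, 0.001, 0.002]
contact_force: [-0.2, -2.8, 0.0]
gripper_width: 9.0
```

```bash
python3 go.py 578.8 -98 115 1.2
```

```text
clk 6.85 pos [ 578.4 -108.   115.5] q [ 0.09  0.43 -0.24  0.01 -0.9   1.13] w 9.0 F [-0.2 -2.8  0. ] M [-0.82 -0.01  0.09]
shift mm [-3.  -9.6  0.4] turn [ 0.004 -0.002  0.006]
```

Request:
drive_tool(
  moves=[
    [[0,-0.001,-0.0025,0,0,0,0],[0,-0.001,-0.0025,0,0,0,0],[0,-0.001,-0.0025,0,0,0,0],[0,-0.001,-0.0025,0,0,0,0]],
  ],
)

```text
clock: 7.25
position: [578.1, -97.0, 115.5]
ee_rot: [0.985, -0.174, 0.001, 0.003]
contact_force: [1.0, -5.1, -1.1]
gripper_width: 9.3
```

Request:
drive_tool(
  moves=[
    [[0,-0.001,-0.0025,0,0,0,0],[0,-0.001,-0.0025,0,0,0,0]],
  ],
)

```text
clock: 7.45
position: [578.1, -92.0, 115.5]
ee_rot: [0.985, -0.174, 0.001, 0.003]
contact_force: [1.3, -4.9, -0.2]
gripper_width: 8.7
```

Request:
drive_tool(
  moves=[
    [[0,-0.001,-0.0025,0,0,0,0],[0,-0.001,-0.0025,0,0,0,0]],
  ],
)

```text
clock: 7.65
position: [577.9, -86.5, 115.5]
ee_rot: [0.985, -0.174, 0.001, 0.003]
contact_force: [0.4, -4.6, -1.4]
gripper_width: 9.0
```

```bash
python3 go.py 578.5 -60 115 1.2;  python3 -c "
from h import *
save('scene','scene3')
b=cv2.imread('pics/scene3.png')[130:290,85:315]
cv2.imwrite('pics/c3.png',cv2.resize(b,(690,480)))"
```

```text
clk 7.65 pos [577.9 -86.5 115.5] q [ 0.13  0.42 -0.25  0.01 -0.9   1.08] w 9.0 F [ 0.4 -4.6 -1.4] M [-1.3  -0.23  0.14]
shift mm [ -8.6 -25.1   0.3] turn [ 0.006 -0.003  0.005]
```

View pics/c3.png

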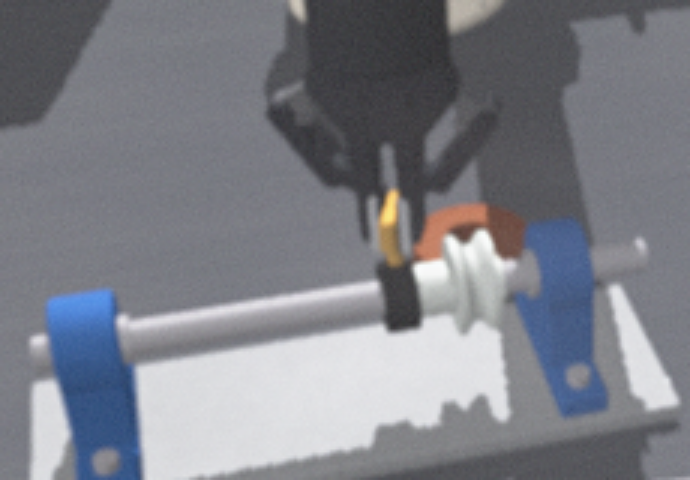

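The collar is against the pulley boss, at about (425,290) in the crop, and the resistance went from 3 to about 5 N. The pulley is moving towards the block, so I continue more slowly.

Request:
drive_tool(
  moves=[
    [[0,-0.001,-0.0025,0,0,0,0],[0,-0.001,-0.0025,0,0,0,0],[0,-0.001,-0.002,0,0,0,0]],
  ],
)

```text
clock: 8.0
position: [577.8, -78.1, 115.5]
ee_rot: [0.985, -0.174, 0.001, 0.003]
contact_force: [2.0, -4.1, -0.0]
gripper_width: 9.1
```

Request:
drive_tool(
  moves=[
    [[0,-0.0004,-0.001,0,0,0,0],[0,-0.0004,-0.001,0,0,0,0]],
  ],
)

```text
clock: 8.2
position: [577.7, -75.5, 115.5]
ee_rot: [0.985, -0.174, 0.001, 0.003]
contact_force: [1.7, -4.4, -0.7]
gripper_width: 8.8
```

Request:
drive_tool(
  moves=[
    [[0,-0.0004,-0.001,0,0,0,0],[0,-0.0004,-0.001,0,0,0,0]],
  ],
)

```text
clock: 8.4
position: [577.7, -73.1, 115.5]
ee_rot: [0.985, -0.174, 0.001, 0.003]
contact_force: [0.4, -4.2, -0.0]
gripper_width: 9.3
```

Request:
drive_tool(
  moves=[
    [[0,-0.0004,-0.001,0,0,0,0],[0,-0.0004,-0.001,0,0,0,0]],
  ],
)

```text
clock: 8.6
position: [577.6, -70.8, 115.5]
ee_rot: [0.985, -0.174, 0.001, 0.003]
contact_force: [0.8, -4.2, 0.1]
gripper_width: 8.8
```

Request:
drive_tool(
  moves=[
    [[0,-0.0004,-0.001,0,0,0,0],[0,-0.0004,-0.001,0,0,0,0]],
  ],
)

```text
clock: 8.8
position: [577.6, -70.4, 115.5]
ee_rot: [0.985, -0.174, 0.001, 0.004]
contact_force: [2.0, -9.9, -1.4]
gripper_width: 8.9
```

Request:
drive_tool(
  moves=[
    [[0,-0.0004,-0.001,0,0,0,0],[0,-0.0004,-0.001,0,0,0,0]],
  ],
)

```text
clock: 9.0
position: [577.6, -70.4, 115.5]
ee_rot: [0.985, -0.174, 0.002, 0.006]
contact_force: [1.2, -8.6, -1.3]
gripper_width: 8.9
```

Request:
drive_tool(
  moves=[
    [[0,-0.0004,-0.001,0,0,0,0]],
  ],
)

```text
clock: 9.1
position: [577.6, -70.4, 115.5]
ee_rot: [0.985, -0.174, 0.002, 0.007]
contact_force: [2.0, -8.6, -1.1]
gripper_width: 9.0
```

The y position is stuck at −70.4 and the force has jumped from 4.3 to about 9 N, so the pulley is at a stop. Before pressing harder I check that it is the block.

```bash
python3 go.py 577.6 -70.4 115.5 1.2;  python3 -c "
from h import *
save('scene','scene4')
b=cv2.imread('pics/scene4.png')[150:290,125:315]
cv2.imwrite('pics/c4.png',cv2.resize(b,(760,560),interpolation=cv2.INTER_CUBIC))"
```

```text
clk 9.1 pos [577.6 -70.4 115.5] q [ 0.16  0.42 -0.26  0.02 -0.89  1.05] w 9.0 F [ 2.  -8.6 -1.1] M [-2.28 -0.56  0.13]
shift mm [-0. -0.  0.] turn [ 0.012 -0.006  0.005]
```

View pics/c4.png

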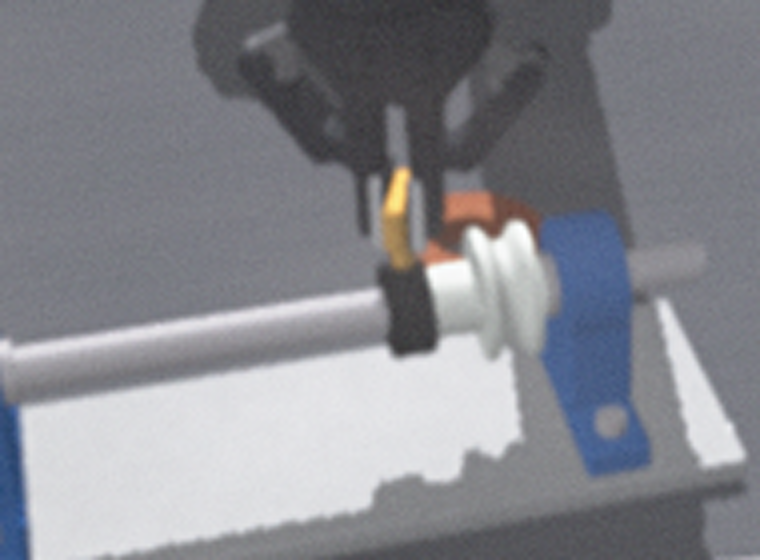

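The pulley is against the block's bearing boss, at about (548,280) in the crop, with the collar on the boss of the pulley. I now press to about 14 N at the wrist, which is about 10 N at the block after roughly 4 N of friction.

Request:
drive_tool(
  moves=[
    [[0,-0.0006,-0.0014,0,0,0,0],[0,-0.0006,-0.0014,0,0,0,0]],
  ],
)

```text
clock: 9.35
position: [577.6, -70.3, 115.5]
ee_rot: [0.985, -0.174, 0.002, 0.009]
contact_force: [1.6, -11.0, -2.3]
gripper_width: 9.2
```

Request:
drive_tool(
  moves=[
    [[0,-0.0006,-0.0016,0,0,0,0],[0,-0.0006,-0.0016,0,0,0,0]],
  ],
)

```text
clock: 9.55
position: [577.6, -70.3, 115.5]
ee_rot: [0.985, -0.174, 0.002, 0.011]
contact_force: [3.0, -11.6, -2.1]
gripper_width: 9.1
```

Request:
drive_tool(
  moves=[
    [[0,-0.0008,-0.002,0,0,0,0],[0,-0.0008,-0.002,0,0,0,0]],
  ],
)

```text
clock: 9.75
position: [577.6, -70.1, 115.6]
ee_rot: [0.985, -0.175, 0.002, 0.013]
contact_force: [2.4, -13.5, -2.0]
gripper_width: 9.4
```

Request:
drive_tool(
  moves=[
    [[0,-0.0008,-0.002,0,0,0,0],[0,-0.0008,-0.002,0,0,0,0],[0,-0.0008,-0.002,0,0,0,0]],
  ],
)

```text
clock: 10.05
position: [577.6, -70.1, 115.6]
ee_rot: [0.984, -0.176, 0.003, 0.017]
contact_force: [1.9, -14.0, -1.6]
gripper_width: 9.0
```

```bash
python3 go.py 577.6 -70.4 115.5 0
```

```text
clk 10.05 pos [577.6 -70.1 115.6] q [ 0.18  0.42 -0.27  0.04 -0.89  1.01] w 9.0 F [  1.9 -14.   -1.6] M [-3.16 -0.89  0.18]
shift mm [0.1 0.3 0.1] turn [ 0.022 -0.03   1.201]
```

```bash
python3 go.py 577.6 -70.4 115.5 1.19
```

```text
clk 10.05 pos [577.6 -70.1 115.6] q [ 0.18  0.42 -0.27  0.04 -0.89  1.01] w 9.0 F [  1.9 -14.   -1.6] M [-3.16 -0.89  0.18]
shift mm [0.1 0.3 0.1] turn [ 0.033 -0.012  0.011]
```

Request:
drive_tool(
  moves=[
    [[0,-0.0006,-0.0014,0,0.008,-0.003,0.0]],
  ],
)

```text
clock: 10.15
position: [577.6, -70.3, 115.5]
ee_rot: [0.984, -0.176, 0.002, 0.014]
contact_force: [2.9, -10.3, -1.0]
gripper_width: 9.1
```

Request:
drive_tool(
  moves=[
    [[0,-0.0006,-0.0014,0,0.008,-0.003,0.0]],
  ],
)

```text
clock: 10.25
position: [577.6, -70.3, 115.5]
ee_rot: [0.984, -0.176, 0.001, 0.01]
contact_force: [1.4, -10.8, -1.5]
gripper_width: 8.8
```

```bash
python3 go.py 577.6 -70.4 115.5 1.19
```

```text
clk 10.25 pos [577.6 -70.3 115.5] q [ 0.17  0.42 -0.27  0.03 -0.89  1.03] w 8.8 F [  1.4 -10.8  -1.5] M [-2.6  -0.69  0.23]
shift mm [0.  0.1 0. ] turn [ 0.02  -0.007  0.01 ]
```

Pressed there for about half a second at 13.5–14 N at the wrist, which is about 10 N net. Now I tighten with a light push held.

Request:
drive_tool(
  moves=[
    [[0,-0.0005,-0.0011,0,0.005,-0.002,0.12],[0,-0.0006,-0.001,0,0.005,0,0.12],[0,-0.0007,-0.001,0,0.004,0,0.12]],
  ],
)

```text
clock: 10.55
position: [577.7, -70.3, 115.5]
ee_rot: [0.934, -0.356, 0.004, 0.005]
contact_force: [1.7, -8.6, -0.6]
gripper_width: 8.8
```

```bash
python3 go.py 577.6 -70.4 115.5 0.85
```

```text
clk 10.55 pos [577.7 -70.3 115.5] q [ 0.16  0.42 -0.27  0.02 -0.89  0.67] w 8.8 F [ 1.7 -8.6 -0.6] M [-2.44 -0.47  0.17]
shift mm [0.  0.1 0. ] turn [ 0.006 -0.011 -0.024]
```

Request:
drive_tool(
  moves=[
    [[0,-0.0008,-0.0009,0,0.003,-0.004,0.12],[0,-0.0009,-0.0008,0,0.002,-0.004,0.12],[0,-0.001,-0.0007,0,0.002,-0.004,0.12]],
  ],
)

```text
clock: 10.85
position: [577.8, -70.2, 115.5]
ee_rot: [0.852, -0.524, 0.001, 0.001]
contact_force: [1.2, -8.1, -1.1]
gripper_width: 8.6
```

```bash
python3 go.py 577.6 -70.4 115.5 0.46
```

```text
clk 10.85 pos [577.8 -70.2 115.5] q [ 0.16  0.42 -0.26  0.   -0.89  0.31] w 8.6 F [ 1.2 -8.1 -1.1] M [-2.65 -0.53  0.18]
shift mm [0.1 0.3 0. ] turn [-0.001 -0.003 -0.009]
```

Request:
drive_tool(
  moves=[
    [[0,-0.0011,-0.0005,0,0,-0.003,0.12],[0,-0.0011,-0.0004,0,0,-0.003,0.12],[0,-0.001,-0.0003,0,0,-0.003,0.1]],
  ],
)

```text
clock: 11.15
position: [578.1, -70.1, 115.5]
ee_rot: [0.746, -0.666, -0.001, -0.0]
contact_force: [1.7, -7.3, -0.7]
gripper_width: 8.7
```

```bash
python3 go.py 577.6 -70.4 115.5 0
```

```text
clk 11.15 pos [578.1 -70.1 115.5] q [ 0.16  0.42 -0.25 -0.   -0.9  -0.04] w 8.7 F [ 1.7 -7.3 -0.7] M [-2.44 -0.42  0.24]
shift mm [0.2 0.5 0. ] turn [0.001 0.001 0.097]
```

Request:
drive_tool(
  moves=[
    [[0,-0.0004,0,0,0,0,0.06],[0,-0.0003,0,0,0,0,0.06]],
  ],
)

```text
clock: 11.35
position: [578.2, -70.3, 115.6]
ee_rot: [-0.703, 0.711, 0.0, -0.0]
contact_force: [2.2, -4.7, -0.2]
gripper_width: 9.0
```

```bash
python3 go.py 577.6 -70.4 115.5 0
```

```text
clk 11.35 pos [578.2 -70.3 115.6] q [ 0.16  0.42 -0.25 -0.   -0.9  -0.17] w 9.0 F [ 2.2 -4.7 -0.2] M [-1.3  -0.29  0.75]
shift mm [0.1 0.6 0.1] turn [ 0.001  0.    -0.028]
```

Request:
drive_tool(
  moves=[
    [[0,0,0,0,0,0,0.06],[0,0,0,0,0,0,0.06]],
  ],
)

```text
clock: 11.55
position: [578.2, -70.4, 115.7]
ee_rot: [-0.662, 0.75, -0.0, -0.002]
contact_force: [0.8, -3.7, -0.4]
gripper_width: 9.2
```

```bash
python3 go.py 577.6 -70.4 115.5 0
```

```text
clk 11.55 pos [578.2 -70.4 115.7] q [ 0.16  0.42 -0.25  0.   -0.9  -0.28] w 9.2 F [ 0.8 -3.7 -0.4] M [-1.16 -0.11  2.21]
shift mm [0.1 0.6 0.2] turn [ 0.002 -0.003 -0.141]
```

The moment rose to 0.75 then 2.2 N m, far beyond the 0.3 N m turning friction, with the tool already past 0, so the screw is on its stop. I take the excess twist off without turning back past 0, then release.

Request:
drive_tool(
  moves=[
    [[0,0,0,0,0,0,-0.07],[0,0,0,0,0,0,-0.02]],
  ],
)

```text
clock: 11.75
position: [578.2, -70.3, 115.5]
ee_rot: [-0.699, 0.715, -0.001, -0.003]
contact_force: [0.9, -5.5, -0.9]
gripper_width: 8.9
```

```bash
python3 go.py 577.6 -70.4 115.5 0
```

```text
clk 11.75 pos [578.2 -70.3 115.5] q [ 0.16  0.42 -0.25  0.01 -0.9  -0.19] w 8.9 F [ 0.9 -5.5 -0.9] M [-1.29 -0.25  0.81]
shift mm [0.1 0.6 0. ] turn [ 0.003 -0.005 -0.039]
```

Request:
drive_tool(
  moves=[
    [[0.5,0,0,0,0,0,0],[0.5,0,0,0,0,0,0],[0.5,0,0,0,0,0,0],[0.5,0,0,0,0,0,0]],
  ],
)

```text
clock: 12.15
position: [577.3, -67.7, 115.0]
ee_rot: [-0.696, 0.718, 0.001, -0.001]
contact_force: [-0.5, -0.1, -0.9]
gripper_width: 42.7
```

Request:
drive_tool(
  moves=[
    [[0.5,0,0,-0.01,0,0,0],[0.5,0,0,-0.02,0,0,0],[0.5,0,0,-0.03,0,0,0],[0.5,0,0,-0.03,0,0,0],[0.5,0,0,-0.03,0,0,0],[0.5,0,0,-0.03,0,0,0],[0.5,0,0,0,0,0,0]],
  ],
)

```text
clock: 12.85
position: [577.7, -67.5, 275.0]
ee_rot: [-0.694, 0.72, 0.001, -0.001]
contact_force: [-0.6, -0.7, 0.2]
gripper_width: 42.6
```

```bash
python3 go.py 577.6 -70.4 250 0;  python3 -c "
from h import *
save('scene','scene5'); save('top','top5')
a=cv2.imread('pics/top5.png')[170:265,255:475]; b=cv2.imread('pics/scene5.png')[180:350,85:335]
cv2.imwrite('pics/c5.png',np.vstack([cv2.resize(a,(600,259)),cv2.resize(b,(600,340))]))"
```

```text
clk 12.85 pos [577.7 -67.5 275. ] q [ 0.16  0.29 -0.03 -0.   -1.26 -0.2 ] w 42.6 F [-0.6 -0.7  0.2] M [-0.01 -0.06 -0.  ]
shift mm [ 2.9 -0.1 25. ] turn [ 0.003  0.001 -0.052]
```

View pics/c5.png

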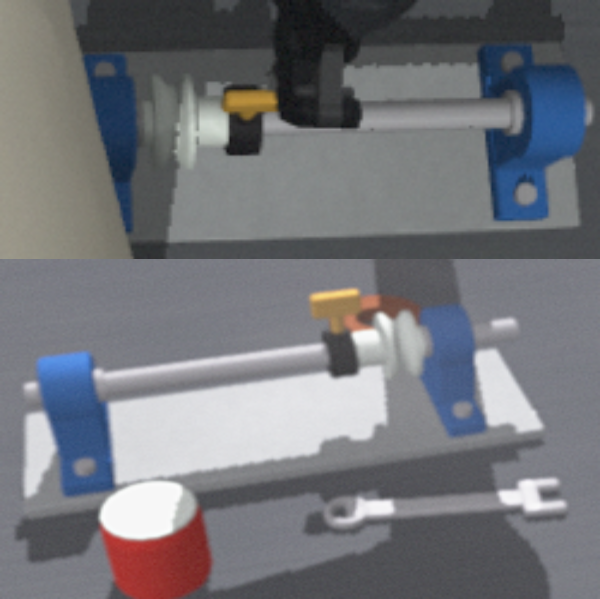

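The bar lies along the shaft again, the collar touches the pulley boss, at (380,345) in the scene crop, and the gripper is clear. I check the numbers before handing in.

```bash
python3 - <<'E'
from m import *
for tag in ('scene0','scene5'):
    im,d,W,hsv=seg('scene',tag); H,S,V=[hsv[...,i].astype(int) for i in range(3)]
    Y=W[...,1]
    k=(H>12)&(H<32)&(S>100)&(W[...,2]>125)&(np.abs(W[...,0]-580)<40)
    st(tag+' brass',W[k]); Q=W[k]; print('slope',np.polyfit(Q[:,1],Q[:,0],1)[0])
    k=(V<70)&(np.abs(W[...,0]-585)<30)&(W[...,2]>70)&(W[...,2]<104)&(Y<-40)&(Y>-230); st('collar',W[k])
    k=(H<20)&(S>90)&(W[...,2]>2)&(W[...,2]<30)&(W[...,0]<560); st('flange',W[k])
    k=((H<8)|(H>172))&(S>150)&(W[...,0]>640); st('tin',W[k])
    k=(W[...,0]>660)&(W[...,0]<760)&(Y>-140)&(Y<80)&(W[...,2]>3.5)&(W[...,2]<14)&(S<60)&(V>90);st('wrench',W[k])
E
python3 - <<'E'
import cv2,numpy as np
a=cv2.imread('pics/top5.png')[185:240,270:370]; cv2.imwrite('pics/c6.png',cv2.resize(a,None,fx=7,fy=7,interpolation=cv2.INTER_CUBIC))
E
```

```text
scene0 brass 240 med [ 585.  -191.1  136.9] p3 [ 578.5 -207.   125.7] p97 [ 587.7 -175.2  144.3]
slope -0.02454126263541887
collar 204 med [ 598.2 -190.9   91.2] p3 [ 585.3 -198.4   73.3] p97 [ 603.6 -183.3  103.2]
flange 349 med [424.2 -12.1  18.2] p3 [-630.9  -74.9   10.7] p97 [468.3  12.1  20.8]
tin 1164 med [ 757.8 -216.8   37.4] p3 [ 743.1 -244.9    6.6] p97 [ 762.4 -190.    61.9]
wrench 975 med [710.3 -18.3   7.3] p3 [ 689.9 -101.5    4. ] p97 [735.6  55.5   9.7]
scene5 brass 226 med [582.8 -70.1 136.6] p3 [576.8 -86.4 125.8] p97 [585.3 -54.  144. ]
slope -0.011674884971309665
collar 81 med [598.8 -71.3  83.9] p3 [586.9 -77.9  72. ] p97 [602.2 -62.8 100.1]
flange 187 med [420.8 -20.3  18. ] p3 [-1212.7  -176.3     5.8] p97 [457.1  13.4  20.7]
tin 1165 med [ 757.6 -216.7   37.3] p3 [ 742.9 -244.9    6.5] p97 [ 762.8 -190.    62.5]
wrench 965 med [710.3 -18.1   7.4] p3 [ 689.3 -101.2    4. ] p97 [735.5  55.3   9.9]
```

View pics/c6.png

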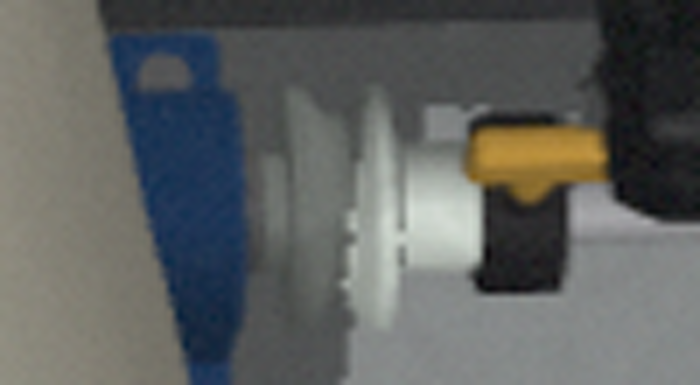

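```bash
python3 -c "
from bench import arm
arm.job_done(); print(arm.read_state()['clock'])"
```

```text
the job is handed in; nothing more can be done
the job is handed in; nothing more can be done
```

The job is done and handed in, at about 13 s on the robot's clock.

- **Slide and press:** I loosened the set screw by about 1.2 rad and slid the collar to the pulley, where the resistance rose from about 3 to 4.5 N. I pushed both on until they stopped at the block, with the collar origin at y ≈ −70. I pressed there for about half a second with 13.5–14 N at the wrist, or about 10 N on the block after roughly 4 N of shaft friction. The highest wrist reading was 14.0 N.
- **Tighten:** I held a light push of 11 N falling to 7 N at the wrist while turning the screw back. At 0 rad it came up hard on its stop, with the moment reaching 2.2 N m against about 0.3 N m of turning friction. Then I let go and lifted clear.
- **Last checks:**
  - The bar lies along the shaft again, to about 0.01 rad, which is within the measurement noise.
  - The collar touches the pulley boss in both pictures.
  - In the pictures the pulley sits against the block's bearing boss.
  - The tin and wrench are within 0.5 mm of where they were.
  - I never went near the flange. Its before-and-after numbers differ because the view of it was partly hidden and polluted by background, so that check is only by eye.

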